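# Open the push-and-turn solvent bottle

### The arm

A 7-joint arm with a two-finger parallel gripper is mounted at the origin on a cart in front of the work surface, level with it; the furniture and walls round the work are solid. World frame = base frame: x ahead of the robot, y to its left, z up, the work surface at z = 0. Lengths are in m, angles in rad, forces in N, time in s.
With the tool pointing down it reaches from about 0.425 to 0.825 m from the base axis. Payload 3.6 kg.
Tool frame: the origin (TCP) lies between the finger pads; the fingertips stand 17 mm ahead of it and the grasp point (between the pads) lies 2 mm behind it; z points along the fingers, y is the line along which they close (so a half turn about z gives the same grasp; the last joint's range is limited). The gripper opens to 93 mm and grips with 3 to 60 N. Pads are 15 mm wide; open, the fingers measure 128 mm over their backs; the gripper's body (75 mm by 188 mm) begins 65 mm behind the grasp point.
Start: joints at [-0.026, 0.615, -0.013, 1.423, 0.008, 1.103, -0.04], TCP at [0.65, 0, 0.236] pointing down, gripper open.
Joint ranges: [-3.12, 3.12], [-0.3, 2.06], [-1.34, 1.32], [0.26, 2.42], [-1.36, 4.5], [0.01, 1.98], [-2.84, 2.84]. Speed limits (rad/s): [2.79, 2.79, 3.14, 3.14, 3.14, 3.14, 3.14].

### API

Orientations are given as [roll, pitch, yaw] about the fixed x, y, z axes, in that order (R = Rz(yaw) Ry(pitch) Rx(roll)).
In Python, from rig import robot, vision gives the robot as it stands.
- The arm moves only by the tool send_rows, never from a script. Its argument "series" is a list of rows, each a list of 3 entries, a list of its own where there are three numbers: the turn, a rotation vector about the tool's x, y, z in units of 6 degrees (1.0 is 6 degrees), then the shift along the tool's x, y, z in units of 50 mm (1.0 is 50 mm), then the opening, from -1 (shut) to 1 (fully open). A call has 1 to 20 rows; each row shifts and turns the commanded pose from where the row before left it, along the tool's axes as they then stand; what a row does not reach is not made up. A row lasts 1/10 s, in which the tool goes at most 50 mm and 8.59 degrees, less where a joint would pass 70% of its speed; a pose out of reach is approached as far as the arm can. A call is refused whole if a number of a shift passes 1 or a number of a turn 1, either way. A call with a gripper value outside its range is refused whole. The fingers move at their own pace and stop on an object; "force" is the grip in N (left out, the last holds). Time passes only in rows, so rows that do not move let the fingers close. It gives the time, the measured TCP pose, the force, the opening and the grip force at its end, in the units of the state.
- robot.sense(): the state, without advancing time (a new reading comes with each control period).
- vision.read_camera(name): name is "scene" or "side" or "wrist"; returns (picture, depth): 480x640x3 uint8, blue, green, red; 480x640 float32, m along the optical axis (not along the pixel's ray), 0 where there is no reading.
- vision.calibration(name): a dict with "camera_matrix" (3x3 intrinsics, pixels), "R" (3x3) and "t" (3): a world point X has camera coordinates R X + t; the wrist camera has in their place "tool_from_camera" (4x4, takes a point from camera to tool coordinates, whose origin is the TCP and whose axes are the flange's). Camera axes: x right, y down, z forward; pixel columns grow to the right and rows downward; lengths in m; the calibration is good to about 2 mm. A picture is of the moment at which its call begins: read the wrist's pose just before it. calibration takes no time and is no camera call.
- robot.job_done(): hands the job in; it is judged then, once.
Trained networks look in the newest picture that a camera, given by its name, has taken for a name from the list of things; names that differ only in an ending like _2 or _b are one class to them, and where a whole thing is asked for, a point or a joint stands for the part that bears it (a point fixed in the world has none). Each returns a list of dicts, best first, with "conf" (0 to 1); they miss things now and then, are a little off and sometimes report something else, mostly with a low value. They report only what shows in the picture. A call takes as long as a camera call.
- vision.search_frame(camera, query): "extent" ([left, top, right, bottom] in pixels, round what is visible of it).
- vision.cut_out(camera, query): "region" (480x640 bool, what is visible of it) and "extent" ([left, top, right, bottom] in pixels, round what is visible of it).
- vision.tip_of(camera, query): "centre" ([row, column] in pixels: a listed point, or the origin of a listed thing).
The state is a dict: "time": time; "joint_positions": joint angles; "joint_velocities": joint speeds; "tau": joint torques, N m; "tool_pos": TCP position; "tcp_rot": TCP orientation; "force": force on the tool from outside, world axes, zero at the start; "ft_torque": the same for the moment, N m; "opening": opening from 0.0 (shut) to 1.0 (fully open); "finger_force": force on a finger pad.
Only numpy, scipy, OpenCV 4.12 (cv2) and the standard library are available. Lean on these libraries where they do the work, as an engineer would, in place of code of your own. Each camera call takes 0.05 s, during which the arm holds its last target. There are 200 camera calls.

### The job

Open the solvent bottle in the bench holder: its safety cap must be pressed down firmly and kept down while it is turned anticlockwise, because turning alone only makes it click round. Do not force it; lift the loosened cap off and set it gently the right way up inside the drip tray, leaving the small tools on the bench where they lie.

Things in the scene. Friction and masses are not known exactly. Their poses are not given: they have to be found in the camera images.
- bottle: White round solvent bottle, 78 mm across, clamped by a steel band in a dark square holder (110 x 110 mm plate) that is bolted to the bench: it cannot move. Origin: centre of the plate's underside, z up. The neck's axis is this z axis.
- liner: Springy round rubber seal in the mouth of the bottle's neck, 25 mm across, hidden under the cap; origin: centre of its top, 130 mm above the bench on the bottle's axis. It pushes the cap up against the catches with about 5 N, and gives by 3 to 7 mm, different each time, before it is solid. Once unlocked it lifts the cap by 3 to 7 mm. Pressing it with more than 35 N spoils it.
- catches (a point): Point on the bottle's axis level with the underside of three catches hidden round the neck (widest radius 18 mm, 5 mm thick), 10 mm below the neck's rim. Three lugs in the inner cap sit under them, so it cannot be pulled off. An anticlockwise turn of the inner cap by 25 to 71 degrees, different each time, brings the lugs into the gaps; a hard stop follows 8 degrees later.
- cap: The loose cap, about 0.1 kg: a black ribbed shell (round, 55 mm across, 32 mm tall) over a grey inner cap that reaches 7 mm below it (39 mm tall in all). Origin: centre of the inner cap's lower edge, z up; its yaw is the inner cap's. The shell spins on the inner cap with a light click (about 0.02 N m). More than 70 N in all between cap and bottle (0.4 N m past the stop, or torn off) breaks it.
- cap_top (a point): Centre of the shell's flat top, 39 mm above the cap's origin unpressed (147 mm above the bench). Grip its sides within 25 mm below this point. Pressed, it sinks 7 to 12 mm in all, different each time: liner 3 to 7 mm by 10 N, shell 4.5 mm from 7 N to 13 N; then rigid. Press with 14 to 22 N all through the turn; the pressed turn takes under 0.1 N m, rising sharply at the stop.
- cap_teeth (a point): Point on the cap's axis, 29 mm above its origin: teeth that couple shell and inner cap in the last 1.8 mm of the press. Every 30 degrees; they may first stand tip on tip, and the shell turns up to 30 degrees before they drop in and the inner cap follows (35 to 110 degrees of turn to the stop). If the press is lost or the wrist runs out, press again and go on: the inner cap keeps its angle.
- drip_tray: Square shallow steel tray, 130 x 130 mm, 12 mm high, walls and floor 3 mm thick, fixed to the bench. Origin: centre of its underside, z up.
- loose_drill: Drill bit, 9 x 109 mm, lying loose on the bench, a bystander. Origin: centre of its underside.
- spanner_13: Spanner, 27 x 180 x 6 mm, lying loose near the bench's front edge, a bystander. Origin: centre of its underside.
- spanner_10: Smaller spanner, 21 x 145 x 4 mm, lying loose, a bystander. Origin: centre of its underside.
- centre_punch: Centre punch, 9 x 106 mm, lying loose, a bystander. Origin: centre of its underside.
- nut_m16_0: Hexagon nut, 24 x 27 x 13 mm, lying loose, a bystander. Origin: centre of its underside.

How it is judged:
By the outcome, as a careful person would: the job done as asked, in the order asked, and still so for the second after the job is handed in, with the robot touching nothing.
It also fails if it takes over 72 s, if anything falls off the work surface, if the arm or the gripper's body presses on something with over 40 N, if the wrist force passes 120 N, or if a joint passes its speed limit or range.

## Working session

There is one attempt and no reset: what is moved stays moved. The work goes in short steps, Python scripts to look and compute and a tool call to move; the robot and the scene stay as the last step left them, time stands still between calls to the robot, and variables do not carry over. Pictures are saved under pics/ and viewed, at most 10 in all, crops included, and the job is handed in when it is done.

Besides the shell and the picture viewer there is one more tool, called after "Emit:" by a JSON object that holds its "fn" and its "kwargs". send_rows: Moves the arm, as the interface text tells. Its arguments: {"type":"object","properties":{"series":{"type":"array","items":{"type":"array"}},"force":{"type":"number"}},"required":["series"]}

```bash
mkdir -p pics
cat > h.py <<'E'
import numpy as np, cv2
from rig import robot, vision
def world(cam,depth,mask):
    c=vision.calibration(cam);K=np.array(c["camera_matrix"]);v,u=np.nonzero(mask&(depth>0));d=depth[v,u]
    P=np.stack([(u-K[0,2])/K[0,0]*d,(v-K[1,2])/K[1,1]*d,d],1)
    return (P-np.array(c["t"]))@np.array(c["R"])   # R^T(P-t)
E
python3 - <<'E'
from h import *
s=robot.sense();print({k:np.round(v,3).tolist() for k,v in s.items()})
for cam in ["scene","side"]:
    p,d=vision.read_camera(cam);cv2.imwrite(f"pics/{cam}0.png",p)
    for q in ["cap","bottle","drip_tray"]:
        for r in vision.cut_out(cam,q)[:1]:
            W=world(cam,d,r["region"]);print(cam,q,round(r["conf"],2),r["extent"],np.round(np.percentile(W,[1,50,99],axis=0),3).tolist())
            if q=="cap":
                T=W[W[:,2]>np.percentile(W[:,2],98)-.004];c,rad=cv2.minEnclosingCircle(T[:,:2].astype(np.float32));print("top",c,rad,T[:,2].mean(),len(T))
            if q=="drip_tray": print(cv2.minAreaRect(W[:,:2].astype(np.float32)))
    for q in ["loose_drill","spanner_13","spanner_10","centre_punch","nut_m16_0"]:
        for r in vision.cut_out(cam,q)[:1]:
            W=world(cam,d,r["region"]);print(cam,q,round(r["conf"],2),np.round(np.percentile(W,[1,50,99],axis=0),3).tolist())
    r=vision.tip_of(cam,"cap_top");print(r[:1])
E
```

```text
{'time': 0.0, 'joint_positions': [-0.027, 0.616, -0.013, 1.425, 0.008, 1.103, -0.04], 'joint_velocities': [-0.0, 0.0, -0.001, -0.0, 0.002, -0.0, -0.0], 'tau': [0.001, -45.894, 0.209, -16.574, -0.061, 0.02, 0.0], 'tool_pos': [0.649, 0.0, 0.234], 'tcp_rot': [-3.139, 0.0, 1.571], 'force': [0.9, -0.403, 0.043], 'ft_torque': [-0.025, -0.047, -0.026], 'finger_force': 0.0, 'opening': 0.998}
scene cap 0.85 [208.3, 234.2, 243.1, 269.2] [[0.546, -0.006, 0.059], [0.563, 0.145, 0.136], [0.701, 0.16, 0.147]]
top (0.5725666284561157, 0.13417427241802216) 0.02790789119899273 0.1459857804086723 390
scene bottle 0.79 [189.9, 265.2, 272.0, 338.9] [[0.511, 0.075, -0.002], [0.551, 0.158, 0.038], [0.623, 0.196, 0.099]]
scene drip_tray 0.76 [278.5, 238.5, 355.5, 277.5] [[0.491, -0.209, -0.002], [0.557, -0.142, 0.002], [0.621, -0.075, 0.011]]
((0.5631082653999329, -0.1531972587108612), (0.1618550568819046, 0.14595440030097961), 89.06839752197266)
scene loose_drill 0.51 [[0.416, -0.01, -0.002], [0.462, 0.004, 0.005], [0.52, 0.009, 0.009]]
scene spanner_13 0.85 [[0.365, -0.196, -0.002], [0.377, -0.1, 0.003],
[... 695 characters left out ...]
, 491.3, 393.3] [[0.49, -0.21, -0.002], [0.555, -0.148, 0.001], [0.62, -0.079, 0.011]]
((0.5600551962852478, -0.13713040947914124), (0.14709210395812988, 0.14052191376686096), 88.05831909179688)
side loose_drill 0.89 [[0.416, -0.005, -0.004], [0.465, -0.001, 0.004], [0.52, 0.016, 0.008]]
side spanner_13 0.92 [[0.364, -0.198, -0.003], [0.375, -0.12, 0.002], [0.39, -0.023, 0.005]]
side spanner_10 0.92 [[0.364, -0.198, -0.003], [0.375, -0.12, 0.002], [0.39, -0.023, 0.005]]
side centre_punch 0.53 [[0.343, 0.096, 0.0], [0.362, 0.148, 0.006], [0.379, 0.189, 0.008]]
side nut_m16_0 0.65 [[0.401, -0.165, -0.004], [0.42, -0.089, 0.001], [0.44, -0.026, 0.004]]
[{'centre': [159.2, 364.8], 'conf': 0.82}]
```

View pics/scene0.png

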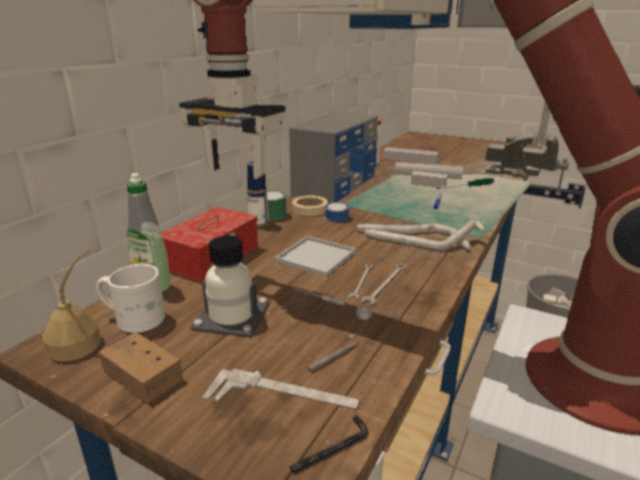

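View pics/side0.png

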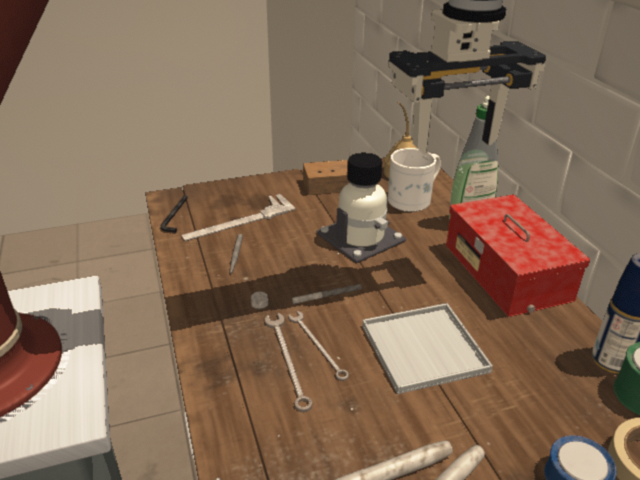

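Run:
```python
from h import *
for cam in ["scene","side"]:
    p,d=vision.read_camera(cam);W=world(cam,d,np.ones(d.shape,bool))
    c=np.array([.572,.132]);r=np.hypot(*(W[:,:2]-c).T)
    m=(W[:,2]>.16)&(r<.25)
    H,xe,ye=np.histogram2d(W[m,0],W[m,1],bins=[np.arange(.3,.86,.04),np.arange(-.12,.40,.04)])
    for i,j in zip(*np.nonzero(H>8)):
        mm=m&(abs(W[:,0]-xe[i]-.02)<.02)&(abs(W[:,1]-ye[j]-.02)<.02)
        print(cam,xe[i].round(2),ye[j].round(2),int(H[i,j]),W[mm,2].min().round(2),W[mm,2].max().round(2))
```

```text
scene 0.54 -0.04 305 0.3 0.35
scene 0.54 0.0 565 0.3 0.34
scene 0.58 -0.04 671 0.22 0.51
scene 0.58 0.0 1761 0.22 0.51
scene 0.62 -0.04 169 0.31 0.51
scene 0.62 0.0 2727 0.31 0.51
scene 0.62 0.04 69 0.5 0.51
scene 0.66 -0.04 239 0.22 0.32
scene 0.66 0.0 952 0.22 0.51
scene 0.66 0.04 23 0.46 0.51
scene 0.7 -0.04 76 0.31 0.34
scene 0.7 0.0 676 0.22 0.34
scene 0.7 0.28 17 0.16 0.17
scene 0.74 0.0 10 0.33 0.34
scene 0.74 0.08 81 0.16 0.22
scene 0.74 0.12 591 0.16 0.23
scene 0.78 0.12 87 0.16 0.23
side 0.54 -0.04 1077 0.3 0.34
side 0.54 0.0 504 0.3 0.34
side 0.58 -0.04 2580 0.22 0.41
side 0.58 0.0 758 0.22 0.41
side 0.62 -0.04 2412 0.31 0.41
side 0.62 0.0 17 0.39 0.4
side 0.66 -0.04 1382 0.22 0.41
side 0.66 0.0 426 0.22 0.34
side 0.7 -0.04 1478 0.22 0.34
side 0.7 0.0 296 0.32 0.34
side 0.74 -0.04 12 0.32 0.34
side 0.74 0.08 214 0.16 0.22
side 0.74 0.12 216 0.16 0.23
```

Emit:
{"fn": "send_rows", "kwargs": {"series": [[[0, 0, 0], [0.44, -0.26, 0], 1], [[0, 0, 0], [0.44, -0.26, 0], 1], [[0, 0, 0], [0.44, -0.26, 0], 1], [[0, 0, 0], [0.44, -0.26, 0], 1], [[0, 0, 0], [0, 0, 0], 1], [[0, 0, 1], [0, 0, 0], 1], [[0, 0, 0], [0, 0, 0], 1]], "force": 50}}

```text
time: 1.8
tool_pos: [0.5984, 0.0871, 0.2358]
tcp_rot: [3.141, 0.001, 1.465]
force: [-0.1, -0.4, 0.5]
opening: 0.997
finger_force: 0.0
```

```bash
cat >> h.py <<'E'
from scipy.spatial.transform import Rotation as Ro
def wristworld(depth,mask,s):
    c=vision.calibration("wrist");K=np.array(c["camera_matrix"]);T=np.array(c["tool_from_camera"]);v,u=np.nonzero(mask&(depth>0));d=depth[v,u]
    P=np.stack([(u-K[0,2])/K[0,0]*d,(v-K[1,2])/K[1,1]*d,d],1)@T[:3,:3].T+T[:3,3]
    return P@Ro.from_euler("xyz",s["tcp_rot"]).as_matrix().T+s["tool_pos"]
E
python3 - <<'E'
from h import *
s=robot.sense();print(np.round(s["joint_positions"],3))
p,d=vision.read_camera("wrist");cv2.imwrite("pics/w0.png",p)
for r in vision.cut_out("wrist","cap")[:1]:
    W=wristworld(d,r["region"],s);print(r["conf"],r["extent"],np.percentile(W,[1,50,99],axis=0).round(3).tolist())
    T=W[W[:,2]>np.percentile(W[:,2],90)-.004];c,rad=cv2.minEnclosingCircle(T[:,:2].astype(np.float32));print(c,rad,T[:,2].mean(),T[:,:2].mean(0),len(T))
print(vision.tip_of("wrist","cap_top")[:1])
E
```

```text
[-0.188  0.542  0.011  1.563 -0.006  1.036 -0.281]
0.71 [237.3, 152.7, 315.2, 230.7] [[0.548, 0.106, 0.092], [0.574, 0.133, 0.147], [0.599, 0.157, 0.149]]
(0.5735675692558289, 0.13135643303394318) 0.027381911873817444 0.1471668345337854 [0.5737453  0.13218036] 4656
[{'centre': [198.3, 277.0], 'conf': 0.79}]
```

View pics/w0.png

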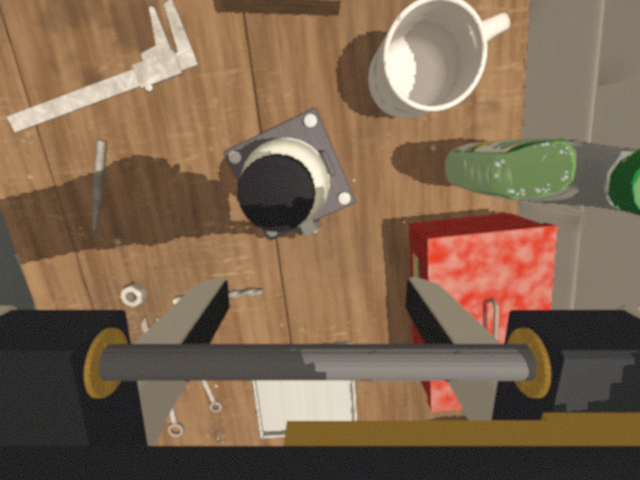

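Emit:
{"fn": "send_rows", "kwargs": {"series": [[[0, 0, 0], [0.42, -0.295, 0], 1], [[0, 0, 0], [0.42, -0.295, 0], 1], [[0, 0, 0], [0, 0, 0.4], 1], [[0, 0, 0], [0, 0, 0.4], 1], [[0, 0, 0], [0, 0, 0.4], 1], [[0, 0, 0], [0, 0, 0.4], 1], [[0, 0, 0], [0, 0, 0.4], 1], [[0, 0, 0], [0, 0, 0], 1], [[0, 0, 0], [0, 0, 0], 1]]}}

```text
time: 2.85
tool_pos: [0.5734, 0.1325, 0.1358]
tcp_rot: [-3.141, 0.0, 1.466]
force: [-0.5, -0.8, 0.7]
opening: 1.001
finger_force: 0.0
```

Emit:
{"fn": "send_rows", "kwargs": {"series": [[[0, 0, 0], [0, 0, 0], 0.25], [[0, 0, 0], [0, 0, 0], 0.2], [[0, 0, 0], [0, 0, 0], 0], [[0, 0, 0], [0, 0, 0], -1], [[0, 0, 0], [0, 0, 0], -1], [[0, 0, 0], [0, 0, 0], -1], [[0, 0, 0], [0, 0, 0], -1], [[0, 0, 0], [0, 0, 0], -1]], "force": 55}}

```text
time: 3.65
tool_pos: [0.5737, 0.1329, 0.136]
tcp_rot: [3.14, -0.0, 1.466]
force: [1.5, -0.8, 0.9]
opening: 0.578
finger_force: 55.0
```

Gripped. Press down in small steps.

Emit:
{"fn": "send_rows", "kwargs": {"series": [[[0, 0, 0], [0, 0, 0.02], -1], [[0, 0, 0], [0, 0, 0.02], -1], [[0, 0, 0], [0, 0, 0.02], -1], [[0, 0, 0], [0, 0, 0.02], -1], [[0, 0, 0], [0, 0, 0.02], -1], [[0, 0, 0], [0, 0, 0], -1]]}}

```text
time: 4.25
tool_pos: [0.5737, 0.1329, 0.1315]
tcp_rot: [3.14, -0.001, 1.466]
force: [0.2, -0.7, 7.2]
opening: 0.573
finger_force: 55.0
```

Emit:
{"fn": "send_rows", "kwargs": {"series": [[[0, 0, 0], [0, 0, 0.02], -1], [[0, 0, 0], [0, 0, 0.02], -1], [[0, 0, 0], [0, 0, 0], -1]]}}

```text
time: 4.55
tool_pos: [0.5737, 0.1329, 0.1299]
tcp_rot: [3.14, -0.001, 1.466]
force: [-0.2, -0.6, 8.7]
opening: 0.578
finger_force: 55.0
```

Emit:
{"fn": "send_rows", "kwargs": {"series": [[[0, 0, 0], [0, 0, 0.02], -1], [[0, 0, 0], [0, 0, 0.02], -1], [[0, 0, 0], [0, 0, 0], -1]]}}

```text
time: 4.85
tool_pos: [0.5739, 0.133, 0.1294]
tcp_rot: [3.139, -0.001, 1.466]
force: [-2.3, -0.6, 16.2]
opening: 0.578
finger_force: 55.0
```

Emit:
{"fn": "send_rows", "kwargs": {"series": [[[0, 0, -0.5], [0, 0, 0.01], -1], [[0, 0, -0.5], [0, 0, 0], -1], [[0, 0, -0.5], [0, 0, 0], -1], [[0, 0, 0], [0, 0, 0], -1]]}}

```text
time: 5.25
tool_pos: [0.5737, 0.1329, 0.1282]
tcp_rot: [3.139, -0.001, 1.624]
force: [-1.2, -1.0, 12.5]
opening: 0.579
finger_force: 55.0
```

```bash
python3 -c "
from h import *
s=robot.sense();print(s['ft_torque'],s['force'],s['joint_positions'][6])"
```

```text
[-0.11361789  0.26931666 -0.02676064] [-1.15919658 -0.97446374 12.51780069] -0.24598667214236372
```

Emit:
{"fn": "send_rows", "kwargs": {"series": [[[0, 0, 0], [0, 0, 0.02], -1], [[0, 0, 0], [0, 0, 0], -1]]}}

```text
time: 5.45
tool_pos: [0.5738, 0.133, 0.1277]
tcp_rot: [3.139, -0.0, 1.623]
force: [-1.8, -0.5, 15.0]
opening: 0.578
finger_force: 55.0
```

Emit:
{"fn": "send_rows", "kwargs": {"series": [[[0, 0, 0], [0, 0, 0.01], -1], [[0, 0, 0], [0, 0, 0], -1]]}}

```text
time: 5.65
tool_pos: [0.5738, 0.133, 0.1276]
tcp_rot: [3.139, -0.0, 1.623]
force: [-2.6, -1.6, 17.6]
opening: 0.579
finger_force: 55.0
```

Emit:
{"fn": "send_rows", "kwargs": {"series": [[[0, 0, -0.5], [0, 0, 0], -1], [[0, 0, -0.5], [0, 0, 0], -1], [[0, 0, -0.5], [0, 0, 0], -1], [[0, 0, -0.5], [0, 0, 0], -1], [[0, 0, 0], [0, 0, 0], -1]]}}

```text
time: 6.15
tool_pos: [0.5741, 0.1333, 0.1276]
tcp_rot: [3.138, -0.0, 1.833]
force: [-1.8, -0.4, 16.0]
opening: 0.576
finger_force: 55.0
```

```bash
cat > s.py <<'E'
from h import *
s=robot.sense();print(np.round(s['ft_torque'],3),np.round(s['force'],1),s['tool_pos'].__array__().round(4) if hasattr(s['tool_pos'],'__array__') else s['tool_pos'],np.round(s['joint_positions'],2))
E
python3 s.py
```

```text
[-0.221  0.428  0.051] [-1.8 -0.4 16. ] [0.5741 0.1333 0.1276] [-0.2   0.64 -0.1   1.73  0.09  0.77 -0.08]
```

Emit:
{"fn": "send_rows", "kwargs": {"series": [[[0, 0, -0.5], [0, 0, 0.01], -1], [[0, 0, -0.5], [0, 0, 0], -1], [[0, 0, -0.5], [0, 0, 0], -1], [[0, 0, 0], [0, 0, 0], -1]]}}

```text
time: 6.55
tool_pos: [0.5743, 0.1336, 0.1275]
tcp_rot: [3.137, 0.0, 1.991]
force: [-2.2, -1.0, 18.7]
opening: 0.577
finger_force: 55.0
```

```bash
python3 s.py
```

```text
[-0.156  0.447 -0.049] [-2.2 -1.  18.7] [0.5743 0.1336 0.1275] [-0.17  0.65 -0.15  1.73  0.13  0.77  0.04]
```

Emit:
{"fn": "send_rows", "kwargs": {"series": [[[0, 0, -0.5], [0, 0, 0], -1], [[0, 0, -0.5], [0, 0, 0], -1], [[0, 0, 0], [0, 0, 0], -1]]}}

```text
time: 6.85
tool_pos: [0.5744, 0.1337, 0.1275]
tcp_rot: [3.137, 0.001, 2.095]
force: [-2.4, -0.6, 17.5]
opening: 0.578
finger_force: 55.0
```

```bash
python3 s.py
```

```text
[-0.125  0.417 -0.025] [-2.4 -0.6 17.5] [0.5744 0.1337 0.1275] [-0.15  0.65 -0.18  1.73  0.15  0.78  0.12]
```

Emit:
{"fn": "send_rows", "kwargs": {"series": [[[0, 0, -0.5], [0, 0, 0], -1], [[0, 0, -0.5], [0, 0, 0], -1], [[0, 0, 0], [0, 0, 0], -1]]}}

```text
time: 7.15
tool_pos: [0.5745, 0.1338, 0.1275]
tcp_rot: [3.137, 0.001, 2.2]
force: [-2.0, -0.0, 18.1]
opening: 0.573
finger_force: 55.0
```

```bash
python3 s.py
```

```text
[-0.147  0.406  0.025] [-2.  -0.  18.1] [0.5745 0.1338 0.1275] [-0.14  0.65 -0.21  1.73  0.18  0.78  0.2 ]
```

Emit:
{"fn": "send_rows", "kwargs": {"series": [[[0, 0, -0.5], [0, 0, 0], -1], [[0, 0, -0.5], [0, 0, 0], -1], [[0, 0, 0], [0, 0, 0], -1]]}}

```text
time: 7.45
tool_pos: [0.5745, 0.1339, 0.1275]
tcp_rot: [3.137, 0.002, 2.305]
force: [-0.6, -0.8, 16.9]
opening: 0.576
finger_force: 55.0
```

```bash
python3 s.py
```

```text
[-0.119  0.44   0.058] [-0.6 -0.8 16.9] [0.5745 0.1339 0.1275] [-0.12  0.65 -0.24  1.73  0.2   0.78  0.28]
```

Emit:
{"fn": "send_rows", "kwargs": {"series": [[[0, 0, -0.5], [0, 0, 0.005], -1], [[0, 0, -0.5], [0, 0, 0], -1], [[0, 0, 0], [0, 0, 0], -1]]}}

```text
time: 7.75
tool_pos: [0.5746, 0.1341, 0.1275]
tcp_rot: [3.137, 0.002, 2.41]
force: [-1.8, -0.6, 18.9]
opening: 0.577
finger_force: 55.0
```

```bash
python3 s.py
```

```text
[-0.062  0.392 -0.018] [-1.8 -0.6 18.9] [0.5746 0.1341 0.1275] [-0.1   0.65 -0.27  1.73  0.23  0.79  0.36]
```

Emit:
{"fn": "send_rows", "kwargs": {"series": [[[0, 0, -0.5], [0, 0, 0], -1], [[0, 0, -0.5], [0, 0, 0], -1], [[0, 0, 0], [0, 0, 0], -1]]}}

```text
time: 8.05
tool_pos: [0.5742, 0.1339, 0.1275]
tcp_rot: [3.138, 0.002, 2.513]
force: [-3.0, -0.5, 19.1]
opening: 0.575
finger_force: 55.0
```

```bash
python3 s.py
```

```text
[-0.185  0.561 -0.179] [-3.  -0.5 19.1] [0.5742 0.1339 0.1275] [-0.08  0.66 -0.3   1.73  0.26  0.79  0.44]
```

Emit:
{"fn": "send_rows", "kwargs": {"series": [[[0, 0, 0], [0, 0, 0], -1]]}}

```text
time: 8.15
tool_pos: [0.5742, 0.1339, 0.1275]
tcp_rot: [3.138, 0.002, 2.513]
force: [-3.1, -1.1, 19.2]
opening: 0.576
finger_force: 55.0
```

```bash
python3 s.py
```

```text
[-0.101  0.582 -0.206] [-3.1 -1.1 19.2] [0.5742 0.1339 0.1275] [-0.08  0.66 -0.3   1.73  0.26  0.79  0.44]
```

Emit:
{"fn": "send_rows", "kwargs": {"series": [[[0, 0, -0.15], [0, 0, 0], -1], [[0, 0, 0], [0, 0, 0], -1]]}}

```text
time: 8.35
tool_pos: [0.5741, 0.1339, 0.1274]
tcp_rot: [3.138, 0.002, 2.528]
force: [-2.9, -0.7, 19.3]
opening: 0.577
finger_force: 55.0
```

```bash
python3 s.py
```

```text
[-0.204  0.575 -0.261] [-2.9 -0.7 19.3] [0.5741 0.1339 0.1274] [-0.08  0.66 -0.3   1.73  0.26  0.79  0.45]
```

Emit:
{"fn": "send_rows", "kwargs": {"series": [[[0, 0, 0.4], [0, 0, 0], -1], [[0, 0, 0], [0, 0, 0], -1]]}}

```text
time: 8.55
tool_pos: [0.5742, 0.134, 0.1275]
tcp_rot: [3.138, 0.002, 2.486]
force: [-2.3, -0.5, 18.8]
opening: 0.578
finger_force: 55.0
```

```bash
python3 s.py
```

```text
[-0.203  0.579 -0.178] [-2.3 -0.5 18.8] [0.5742 0.134  0.1275] [-0.09  0.66 -0.29  1.73  0.25  0.79  0.42]
```

Emit:
{"fn": "send_rows", "kwargs": {"series": [[[0, 0, 0], [0, 0, -0.04], -1], [[0, 0, 0], [0, 0, -0.04], -1], [[0, 0, 0], [0, 0, -0.04], -1], [[0, 0, 0], [0, 0, -0.04], -1], [[0, 0, 0], [0, 0, 0], -1]]}}

```text
time: 9.05
tool_pos: [0.574, 0.1337, 0.133]
tcp_rot: [3.139, 0.001, 2.488]
force: [0.4, 0.7, 5.8]
opening: 0.578
finger_force: 55.0
```

Emit:
{"fn": "send_rows", "kwargs": {"series": [[[0, 0, 0], [0, 0, -0.04], -1], [[0, 0, 0], [0, 0, -0.04], -1], [[0, 0, 0], [0, 0, 0], -1]]}}

```text
time: 9.35
tool_pos: [0.5737, 0.1335, 0.1365]
tcp_rot: [3.139, 0.001, 2.487]
force: [3.0, 1.0, 4.2]
opening: 0.581
finger_force: 55.0
```

Emit:
{"fn": "send_rows", "kwargs": {"series": [[[0, 0, 0], [0, 0, -0.04], -1], [[0, 0, 0], [0, 0, -0.04], -1], [[0, 0, 0], [0, 0, -0.04], -1], [[0, 0, 0], [0, 0, 0], -1]]}}

```text
time: 9.75
tool_pos: [0.5719, 0.1323, 0.1413]
tcp_rot: [-3.139, -0.002, 2.487]
force: [0.8, 0.8, 2.1]
opening: 0.577
finger_force: 55.0
```

Emit:
{"fn": "send_rows", "kwargs": {"series": [[[0, 0, 0], [0, 0, -0.04], -1], [[0, 0, 0], [0, 0, -0.04], -1], [[0, 0, 0], [0, 0, 0], -1]]}}

```text
time: 10.05
tool_pos: [0.5719, 0.1323, 0.1454]
tcp_rot: [-3.139, -0.002, 2.487]
force: [0.4, -0.2, -1.7]
opening: 0.574
finger_force: 55.0
```

Emit:
{"fn": "send_rows", "kwargs": {"series": [[[0, 0, 0], [0, 0, -0.06], -1], [[0, 0, 0], [0, 0, -0.06], -1], [[0, 0, 0], [0, 0, 0], -1]]}}

```text
time: 10.35
tool_pos: [0.573, 0.1329, 0.1523]
tcp_rot: [3.142, 0.0, 2.487]
force: [0.4, 0.3, -0.7]
opening: 0.574
finger_force: 55.0
```

Emit:
{"fn": "send_rows", "kwargs": {"series": [[[0, 0, 0], [0, 0, -0.2], -1], [[0, 0, 0], [0, 0, -0.3], -1], [[0, 0, 0], [0, 0, -0.4], -1], [[0, 0, 0], [0, 0, -0.4], -1], [[0, 0, 0], [0, 0, -0.4], -1], [[0, 0, 0], [0, 0, 0], -1], [[0, 0, 0], [0, 0, 0], -1]]}}

```text
time: 11.05
tool_pos: [0.5728, 0.1328, 0.2371]
tcp_rot: [3.141, 0.0, 2.487]
force: [0.1, 0.4, -2.2]
opening: 0.578
finger_force: 55.0
```

Run:
```python
from h import *
s=robot.sense();print(np.round(s["tool_pos"],4),np.round(s["tcp_rot"],3),np.round(s["force"],1))
for cam in ["scene","side"]:
    p,d=vision.read_camera(cam);cv2.imwrite(f"pics/{cam}1.png",p)
    r=vision.cut_out(cam,"drip_tray")[0];W=world(cam,d,r["region"]);q=np.percentile(W[:,:2],[.5,99.5],axis=0);print(r["conf"],q.round(3),q.mean(0).round(3))
    r=vision.cut_out(cam,"cap")[0];W=world(cam,d,r["region"]);print(r["conf"],np.percentile(W,[2,50,98],axis=0).round(3).tolist())
```

```text
[0.5728 0.1328 0.2371] [3.141 0.    2.487] [ 0.1  0.4 -2.2]
0.58 [[ 0.491 -0.208]
 [ 0.623 -0.075]] [ 0.557 -0.142]
0.96 [[0.545, 0.113, 0.209], [0.559, 0.148, 0.236], [0.593, 0.16, 0.248]]
0.96 [[ 0.489 -0.211]
 [ 0.62  -0.078]] [ 0.555 -0.144]
0.78 [[0.543, 0.103, 0.207], [0.573, 0.11, 0.233], [0.594, 0.145, 0.246]]
```

View pics/side1.png

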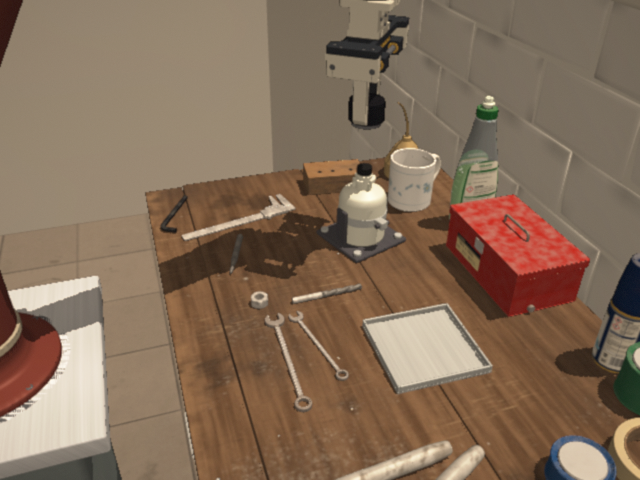

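Emit:
{"fn": "send_rows", "kwargs": {"series": [[[0, 0, 0], [-0.31, -0.46, 0], -1], [[0, 0, 0], [-0.31, -0.46, 0], -1], [[0, 0, 0], [-0.31, -0.46, 0], -1], [[0, 0, 0], [-0.31, -0.46, 0], -1], [[0, 0, 0], [-0.31, -0.46, 0], -1], [[0, 0, 0], [-0.31, -0.46, 0], -1], [[0, 0, 0], [-0.31, -0.46, 0], -1], [[0, 0, 0], [-0.31, -0.46, 0], -1], [[0, 0, 0], [-0.31, -0.46, 0], -1], [[0, 0, 0], [-0.31, -0.46, 0], -1], [[0, 0, 0], [0, 0, 0], -1], [[0, 0, 0], [0, 0, 0], -1]]}}

```text
time: 12.55
tool_pos: [0.5558, -0.1441, 0.2364]
tcp_rot: [3.141, -0.001, 2.486]
force: [0.3, -0.2, -0.6]
opening: 0.581
finger_force: 55.0
```

Over the tray. Descend to TCP ≈ 0.046, then slowly.

Emit:
{"fn": "send_rows", "kwargs": {"series": [[[0, 0, 0], [0, 0, 0.4], -1], [[0, 0, 0], [0, 0, 0.5], -1], [[0, 0, 0], [0, 0, 0.5], -1], [[0, 0, 0], [0, 0, 0.5], -1], [[0, 0, 0], [0, 0, 0.5], -1], [[0, 0, 0], [0, 0, 0.5], -1], [[0, 0, 0], [0, 0, 0.5], -1], [[0, 0, 0], [0, 0, 0.3], -1], [[0, 0, 0], [0, 0, 0.1], -1], [[0, 0, 0], [0, 0, 0], -1], [[0, 0, 0], [0, 0, 0], -1]]}}

```text
time: 13.65
tool_pos: [0.5569, -0.1432, 0.0477]
tcp_rot: [3.14, 0.001, 2.488]
force: [0.3, -0.2, -0.8]
opening: 0.576
finger_force: 55.0
```

Emit:
{"fn": "send_rows", "kwargs": {"series": [[[0, 0, 0], [0, 0, 0.06], -1], [[0, 0, 0], [0, 0, 0.06], -1], [[0, 0, 0], [0, 0, 0.06], -1], [[0, 0, 0], [0, 0, 0.04], -1], [[0, 0, 0], [0, 0, 0], -1]]}}

```text
time: 14.15
tool_pos: [0.5557, -0.144, 0.0356]
tcp_rot: [-3.141, -0.001, 2.487]
force: [-0.4, -0.8, -1.5]
opening: 0.579
finger_force: 55.0
```

Emit:
{"fn": "send_rows", "kwargs": {"series": [[[0, 0, 0], [0, 0, 0.03], -1], [[0, 0, 0], [0, 0, 0.02], -1], [[0, 0, 0], [0, 0, 0], -1]]}}

```text
time: 14.45
tool_pos: [0.5559, -0.1439, 0.0333]
tcp_rot: [-3.141, -0.0, 2.487]
force: [0.4, -0.2, -1.4]
opening: 0.577
finger_force: 55.0
```

Emit:
{"fn": "send_rows", "kwargs": {"series": [[[0, 0, 0], [0, 0, 0.02], -1], [[0, 0, 0], [0, 0, 0.01], -1], [[0, 0, 0], [0, 0, 0], -1]]}}

```text
time: 14.75
tool_pos: [0.5559, -0.1439, 0.0318]
tcp_rot: [-3.142, -0.0, 2.487]
force: [-0.7, -0.4, -1.7]
opening: 0.576
finger_force: 55.0
```

Emit:
{"fn": "send_rows", "kwargs": {"series": [[[0, 0, 0], [0, 0, 0.01], -1], [[0, 0, 0], [0, 0, 0.01], -1], [[0, 0, 0], [0, 0, 0], -1]]}}

```text
time: 15.05
tool_pos: [0.556, -0.144, 0.031]
tcp_rot: [3.142, 0.0, 2.487]
force: [0.1, 0.3, -0.9]
opening: 0.578
finger_force: 55.0
```

Emit:
{"fn": "send_rows", "kwargs": {"series": [[[0, 0, 0], [0, 0, 0.01], -1], [[0, 0, 0], [0, 0, 0.01], -1], [[0, 0, 0], [0, 0, 0], -1]]}}

```text
time: 15.35
tool_pos: [0.5561, -0.1439, 0.0308]
tcp_rot: [-3.141, 0.0, 2.487]
force: [-2.9, -0.6, 6.1]
opening: 0.574
finger_force: 55.0
```

Emit:
{"fn": "send_rows", "kwargs": {"series": [[[0, 0, 0], [0, 0, -0.014], -1], [[0, 0, 0], [0, 0, 0], 0.25], [[0, 0, 0], [0, 0, 0], 0.4], [[0, 0, 0], [0, 0, 0], 0.55], [[0, 0, 0], [0, 0, 0], 0.55], [[0, 0, 0], [0, 0, 0], 0.55]], "force": 10}}

```text
time: 15.95
tool_pos: [0.556, -0.1439, 0.0306]
tcp_rot: [3.142, -0.0, 2.487]
force: [-0.4, -0.4, -0.9]
opening: 0.772
finger_force: 0.0
```

Emit:
{"fn": "send_rows", "kwargs": {"series": [[[0, 0, 0], [0, 0, -0.1], 0.55], [[0, 0, 0], [0, 0, -0.3], 0.55], [[0, 0, 0], [0, 0, -0.5], 0.55], [[0, 0, 0], [0, 0, -0.7], 0.55], [[0, 0, 0], [0, 0, -0.7], 0.55], [[0, 0, 0], [0, 0, -0.7], 0.55], [[0, 0, 0], [0, 0, -0.7], 0.55], [[0, 0, 0], [0, 0, 0], 0.55], [[0, 0, 0], [0, 0, 0], 0.55], [[0, 0, 0], [0, 0, 0], 0.55]]}}

```text
time: 16.95
tool_pos: [0.5549, -0.1439, 0.2144]
tcp_rot: [-3.14, -0.002, 2.487]
force: [-0.4, 1.0, -0.1]
opening: 0.775
finger_force: 0.0
```

Run:
```python
from h import *
for cam in ["scene","side"]:
    p,d=vision.read_camera(cam);cv2.imwrite(f"pics/{cam}2.png",p)
    r=vision.cut_out(cam,"cap")[0];W=world(cam,d,r["region"]);print(r["conf"],np.percentile(W,[2,50,98],axis=0).round(3).tolist())
```

```text
0.64 [[0.528, -0.205, 0.0], [0.547, -0.127, 0.031], [0.578, -0.115, 0.042]]
0.88 [[0.527, -0.172, 0.008], [0.547, -0.157, 0.038], [0.576, -0.123, 0.041]]
```

View pics/side2.png

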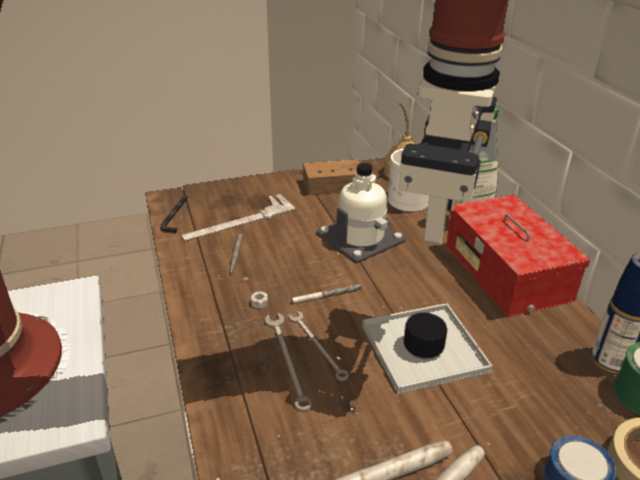

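The cap stands upright in the tray at (425,333), its top at z = 0.042. The gripper is clear of everything, and the small tools lie where they were.

```bash
python3 -c "
from rig import robot
print(robot.job_done())"
```

```text
the job is handed in; nothing more can be done
None
```

The job is handed in: the cap was pressed, turned to its stop, lifted off and set upright in the drip tray, with the small tools left where they lay, in about 17 s with every wrist force reading under 20 N.

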